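Pin the circuit board and hold the cam lift up

ROBOT

A 6-joint arm with a two-finger parallel gripper is mounted at the origin on the work surface. World frame = base frame: x ahead of the robot, y to its left, z up, the work surface at z = 0. Lengths are in mm, angles in rad, forces in N, time in s.
With the tool pointing down it reaches from about 250 to 775 mm from the base axis. Payload 4 kg.
Tool frame: the origin (TCP) lies on the front face of the gripper's body, between the roots of the fingers; the fingertips stand 73 mm ahead of it and the grasp point (between the pads) lies 54 mm ahead of it; z points along the fingers, y is the direction in which the jaws open and shut (so a half turn about z gives the same grasp; the last joint's range is limited). The gripper opens to 85 mm and grips with 20 to 120 N. Pads are 22 mm wide; open, the fingers measure 114 mm over their backs; the gripper's body (76 mm by 85 mm) begins 54 mm behind the grasp point. The pads swing forward as they close: fully open they stand 13 mm farther back than shut.
Start: joints at [-1.353, 0.087, 1.371, -0, 1.684, -0.103], TCP at [173.425, -521.952, 303.941] pointing down, gripper open.
Joint ranges: [-3.1, 3.1], [-0.76, 2.03], [0.27, 2.55], [-1.08, 4.22], [0.17, 2.65], [-2.57, 2.57]. Speed limits (rad/s): [2.79, 2.79, 3.14, 3.14, 3.14, 3.14].

INTERFACE

Orientations are given as a unit quaternion [x, y, z, w].
In Python, from rig import sensors, cams, order gives the robot as it stands.
- The arm moves only by the tool servo_tool, never from a script. Its argument "rows" is a list of rows, each a list of 7 numbers: the turn, a rotation vector about the tool's x, y, z in rad, then the shift along the tool's x, y, z in m, then the finger opening in m, from 0 to 0.0854. In form: [[rx, ry, rz, tx, ty, tz, jaw], ...]. A call has 1 to 5 rows; each row shifts and turns the commanded pose from where the row before left it, along the tool's axes as they then stand; what a row does not reach is not made up. A row lasts 1/10 s, in which the tool goes at most 50 mm and 8.59 degrees, less where a joint would pass 70% of its speed; a pose out of reach is approached as far as the arm can. A call with a gripper value outside its range is refused whole. The fingers move at their own pace and stop on an object; the grip force is fixed at half the most. Time passes only in rows, so rows that do not move let the fingers close. It gives the time, the measured TCP pose, the force and the opening at its end, in the units of the state.
- sensors.sense(): the state, without advancing time (a new reading comes with each control period).
- cams.read_camera(name): name is "scene" or "top" or "wrist"; returns the picture (400x640x3 uint8, red, green, blue); there is no depth.
- cams.calibration(name): a dict with "fov_y" (degrees; the focal length in pixels is half the picture's height over the tangent of half this angle, whatever the lens; pixels are square), "cx", "cy" (the principal point, pixels), "D" ([k1, k2, p1, p2, k3] as OpenCV has them; the pictures are not rectified), "position" and "orientation" of the camera in the world; the wrist camera has in their place "hand_eye" (4x4, takes a point from camera to tool coordinates, whose origin is the TCP and whose axes are the flange's). Camera axes: x right, y up, looking along -z (the intrinsics and any distortion apply to the point x, -y, -z); pixel columns grow to the right and rows downward; lengths in mm; the calibration is good to about 2 mm. A picture is of the moment at which its call begins: read the wrist's pose just before it. calibration takes no time and is no camera call.
- order.hand_in(): hands the job in, once; it reports no verdict.
The state is a dict: "t": time; "joint_positions": joint angles; "qd": joint speeds; "tau": joint torques, N m; "position": TCP position; "eef_rot": TCP orientation; "ft_force": force on the tool from outside, world axes, zero at the start; "ft_torque": the same for the moment, N m; "finger_gap": finger opening in mm.
Only numpy, scipy, OpenCV 4.12 (cv2) and the standard library are available. Lean on these libraries where they do the work, as an engineer would, in place of code of your own. Each camera call takes 0.05 s, during which the arm holds its last target.

TASK

Take the orange-headed locating pin from its parking block and push it all the way down through the gold-ringed hole in the circuit board on the test fixture, then let go of it. With the pin in, turn the fixture's red-knobbed cam lever clockwise to the green bar on the base, where the cam lifts the board highest against the probes. The lever springs back, so finish while still holding it there, and leave the other things on the bench where they are.

Things in the scene. Friction and masses are not known exactly. Their poses are not given: they have to be found in the camera images.
- fixture: Test fixture, fixed: grey round base 370 mm across, 10 mm thick, with a cam drum, a 140 x 150 mm carrier holding the board (parts on it up to 6 mm high) and a black probe bridge (x -25 to 65, y -98 to -62, 98 mm high). Origin: underside of the base, on the lever's vertical pivot axis; z up. Marks on the base, from +x towards +y: white line (rest) at 220 deg, green bar (highest lift) at 146 deg.
- cam_lever (a joint): Cam lever's angle about the fixture's vertical axis, rad: 0 at rest on the white line (pointing along 220 deg in the fixture frame), growing clockwise seen from above. Lift is highest at 1.30 (green bar); beyond, up to the stop at 1.90, the board sinks again. A spring pulls it back to 0: about 1 N at the knob at rest, 4 to 5 N at the highest lift.
- lever_knob (a point): Centre of the top of the lever's red knob: an upright round grip, 22 mm in diameter and 62 mm tall, from 38 to 100 mm above the bench; 150 mm from the pivot axis. The knob stays at this height as the lever turns.
- carrier (a joint): Lift of the carrier and board, m: 0 with the lever at rest, about 0.008 at the highest lift; driven by the cam under it.
- board_hole (a point): Centre of the mouth of the locating hole in the board's top: 12 mm hole with a gold ring, right through board and carrier (16 mm), z up; at x 35, y 38 mm in the fixture frame, 64 mm above the bench with the lever at rest. Rises with the board.
- pin: Orange-headed locating pin, loose, about 60 g, upright in one of the parking block's holes. Origin: centre of its tip, z up along the pin. Steel shank 10 mm in diameter, 26 mm long, bevelled tip; shoulder 20 mm in diameter at 26 to 30 mm; orange round grip 16 mm in diameter at 30 to 66 mm. Fully in, the shoulder rests on the board.
- spare_pin: Spare pin of the same shape with a black grip in the block's other hole; to be left there.
- pin_block: Aluminium parking block, fixed, 50 x 130 x 30 mm (x, y, z); origin: centre of its underside. Two 12 mm holes through it, at y = -35 and +35 mm, hold the pins upright, shoulders on the block's top, tips 4 mm above the bench. The orange pin may be in either.
- meter: Orange hand-held meter lying on the bench, 170 x 85 x 42 mm; bystander.
- solder_spool: Blue spool standing on the bench, 56 mm in diameter, 40 mm high; bystander.
- flux_bottle: White bottle with a red cap, 40 mm in diameter, 90 mm high; bystander.
- screwdriver: Yellow-handled screwdriver lying on the bench, 160 mm long; bystander.
- parts_tray: Black divided tray of small parts, 100 x 140 x 22 mm; bystander.
- small_board: Small blue circuit board lying on the bench, 80 x 60 mm; bystander.

How it is judged (in metres and radians):
On the way, in this order (a step that is already met when the one before it is completed fails the run):
1. the orange pin is fully down in the board's hole and let go, the lever still near rest (horizontal distance between pin and board_hole below 0.004 m and z of pin in the frame of board_hole below -0.023 m and angle between pin's own z axis and vertical below 0.15 rad and contact force between the fingers and pin below 0.2 N and value of joint cam_lever below 0.5 rad), for 0.2 s.
2. the lever is turned to the highest lift and held there (value of joint cam_lever between 1.15 and 1.45 rad and contact force between the fingers and cam_lever above 1 N), for 0.5 s.
At the end, for the whole second after the job is handed in: Fingers still press the lever with over 1 N, lever still, within 0.15 rad of the highest lift (1.30 rad), carrier raised over 6.8 mm; orange pin upright in the hole, tip 23 mm or more below the board top and within 4 mm of the hole axis, not touched by the robot (all of step 2 and velocity of joint cam_lever between -0.1 and 0.1 rad/s and value of joint carrier above 0.0068 m and horizontal distance between pin and board_hole below 0.004 m and z of pin in the frame of board_hole below -0.023 m and angle between pin's own z axis and vertical below 0.15 rad and contact force between each of the arm, the fingers and pin below 0.2 N); the arm keeps its last pose, push and grip.
It fails at once if the lever is turned up without the pin in the board's hole (value of joint cam_lever above 0.6 rad and (horizontal distance between pin and board_hole above 0.008 m or z of pin in the frame of board_hole above -0.015 m)).
It fails at once if the spare pin is taken out or a bystander is pushed more than 30 mm (distance of spare_pin from where it was at the start of the episode above 0.015 m or distance of any of meter, solder_spool, flux_bottle, screwdriver, parts_tray, small_board from where it was at the start of the episode above 0.03 m).
It also fails if it takes over 54 s, if anything falls off the work surface, if the arm or the gripper's body presses on something with over 40 N, if the wrist force passes 120 N, or if a joint passes its speed limit or range.

## Working session

There is one attempt and no reset: what is moved stays moved. The work goes in short steps, Python scripts to look and compute and a tool call to move; the robot and the scene stay as the last step left them, time stands still between calls to the robot, and variables do not carry over. Pictures are saved under pics/ and viewed, and the job is handed in when it is done.

Besides the shell and the picture viewer there is one more tool, called after "Call:" as name([rows], argument=value, ...), one row to a line, values as JSON. servo_tool: Moves the arm, as the interface text tells. Its arguments: {"type":"object","properties":{"rows":{"type":"array"}},"required":["rows"]}

```bash
mkdir -p pics; ls
python3 - <<'E'
from rig import sensors, cams
import cv2
print(sensors.sense())
for n in ["scene","top","wrist"]:
    im=cams.read_camera(n); cv2.imwrite(f"pics/{n}0.png",im[:,:,::-1]); print(n,cams.calibration(n))
E
```

```text
pics
{'t': 0.0, 'joint_positions': array([-1.35312946e+00,  8.79722818e-02,  1.37228948e+00,  1.09042672e-06,
        1.68359175e+00, -1.03096673e-01]), 'qd': array([-6.54538539e-04, -5.12401356e-04,  9.10808873e-04, -1.78846228e-05,
       -1.19488978e-03,  4.93418467e-04]), 'tau': array([ 5.98348379e-04, -3.51869595e+01, -3.13270247e+01, -1.07487144e-04,
        1.08488998e-02, -1.29440701e-05]), 'position': array([ 173.33363868, -521.61270136,  302.71162232]), 'eef_rot': array([ 9.87165748e-01,  1.59695048e-01, -6.41805054e-05, -1.12860765e-03]), 'ft_force': array([-1.03478289, -1.24876616, -0.47644689]), 'ft_torque': array([ 0.00886919, -0.04454855, -0.02045744]), 'finger_gap': 85.45330438589943}
scene {'fov_y': 42.45831382920874, 'cx': 318.6689218715074, 'cy': 191.82322271699263, 'D': array([-0.02724609,  0.        ,  0.        ,  0.        ,  0.        ]), 'position': array([ 1379.07254231, -1127.39980556,  1192.99220184]), 'orientation': array([0.42880862, 0.14332467, 0.2902917 , 0.84339311])}
top {'fov_y': 56.44263178509794, 'cx': 328.2441628852752, 'cy': 202.77611511332128, 'D': array([-0.01170629,  0.        ,  0.        ,  0.        ,  0.        ]), 'position': array([ 348.92323258,   30.04677556, 1200.98404703]), 'orientation': array([ 0.04464771, -0.04865379, -0.6959155 ,  0.71508112])}
wrist {'fov_y': 67.61799828170957, 'cx': 318.1762121502127, 'cy': 201.42193213190166, 'D': array([-0.05376098,  0.        ,  0.        ,  0.        ,  0.        ]), 'hand_eye': array([[ 3.64598308e-04,  9.55480771e-01,  2.95053153e-01,
         7.60130266e+01],
       [ 9.99999151e-01,  2.06961835e-05, -1.30272393e-03,
         5.09611126e-01],
       [-1.25083414e-03,  2.95053377e-01, -9.55479953e-01,
        -7.08811245e+01],
       [ 0.00000000e+00,  0.00000000e+00,  0.00000000e+00,
         1.00000000e+00]])}
```

View pics/scene0.png

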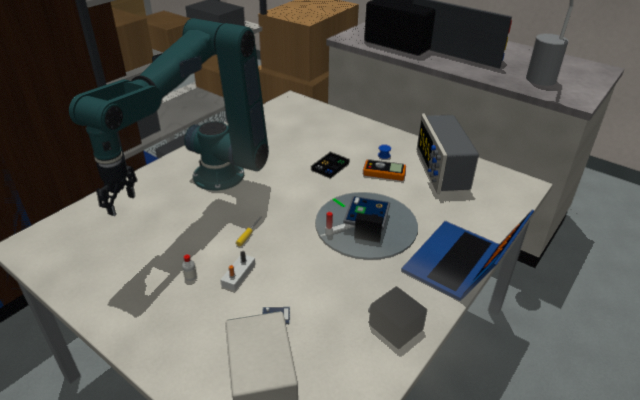

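View pics/top0.png

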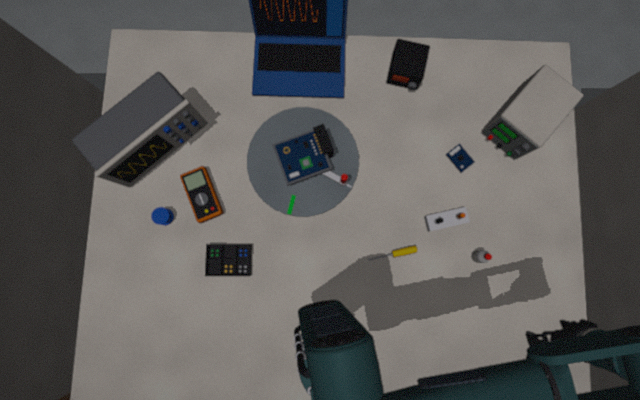

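View pics/wrist0.png

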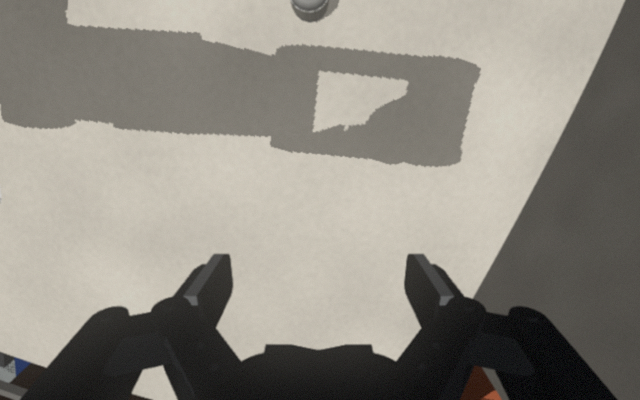

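The top view shows the fixture disc around (303,162), the gold ring near (287,150), the knob at (344,178), the parking block at (447,218) and the orange pin at (461,216). The scene view agrees: orange is the pin nearer the bottle.

```bash
cat > h.py <<'E'
import numpy as np, cv2
from scipy.spatial.transform import Rotation as R
from rig import sensors, cams
def K(c):
    f=200/np.tan(np.radians(c['fov_y']/2)); return np.array([[f,0,c['cx']],[0,f,c['cy']],[0,0,1.]])
def pose(n,st=None):
    c=cams.calibration(n)
    if n=='wrist':
        st=st or sensors.sense(); T=np.eye(4);T[:3,:3]=R.from_quat(st['eef_rot']).as_matrix();T[:3,3]=st['position']
        T=T@c['hand_eye']; return c,T[:3,:3],T[:3,3]
    return c,R.from_quat(c['orientation']).as_matrix(),np.array(c['position'])
def ray(n,uv,st=None):
    c,Rm,p=pose(n,st)
    q=cv2.undistortPoints(np.array([[uv]],float),K(c),c['D'])[0,0]
    d=Rm@np.array([q[0],-q[1],-1]); return p,d/np.linalg.norm(d)
def onz(n,uv,z,st=None):
    p,d=ray(n,uv,st); return p+d*(z-p[2])/d[2]
def proj(n,P,st=None):
    c,Rm,p=pose(n,st); q=(np.array(P,float)-p)@Rm; q=q*[1,-1,-1]
    return cv2.projectPoints(q.reshape(-1,1,3),np.zeros(3),np.zeros(3),K(c),c['D'])[0].reshape(-1,2)
def blobs(im,lo,hi,amin=8,roi=None):
    hsv=cv2.cvtColor(im,cv2.COLOR_RGB2HSV); m=cv2.inRange(hsv,np.array(lo),np.array(hi))
    n,l,s,c=cv2.connectedComponentsWithStats(m)
    out=[(c[i].round(1),s[i].tolist()) for i in range(1,n) if s[i][4]>=amin]
    if roi: out=[o for o in out if roi[0]<o[0][0]<roi[2] and roi[1]<o[0][1]<roi[3]]
    return out
E
python3 - <<'E'
from h import *
im=cv2.imread('pics/top0.png')
cv2.imwrite('pics/topfix.png',cv2.resize(im[95:225,235:365],None,fx=4.5,fy=4.5,interpolation=cv2.INTER_CUBIC))
cv2.imwrite('pics/topblk.png',cv2.resize(im[190:280,390:510],None,fx=5,fy=5,interpolation=cv2.INTER_CUBIC))
rgb=im[:,:,::-1].copy()
print('green',blobs(rgb,(50,120,80),(75,255,255),8,(240,90,370,230)))
print('red',[b for b in blobs(rgb,(0,140,90),(8,255,255),4,(240,90,520,280))])
print('orange',[b for b in blobs(rgb,(5,120,60),(16,255,255),4,(390,190,510,280))])
# disc
hsv=cv2.cvtColor(rgb,cv2.COLOR_RGB2HSV)
print(hsv[200,270],hsv[120,240],hsv[130,265])
E
```

```text
green [(array([305.7, 162.4]), [300, 156, 13, 13, 52]), (array([291. , 204.2]), [287, 195, 9, 19, 86])]
red [(array([490.1, 136.7]), [488, 135, 5, 5, 16]), (array([344.1, 176.8]), [341, 174, 7, 7, 29]), (array([487.7, 256.1]), [485, 254, 7, 6, 27])]
orange [(array([461.5, 215.1]), [458, 213, 7, 5, 22])]
[90 15 86] [ 19  15 136] [100  18  87]
```

Run:
```python
import cv2
im=cv2.imread('pics/scene0.png')
cv2.imwrite('pics/scfix.png',cv2.resize(im[180:270,305:430],None,fx=6,fy=6,interpolation=cv2.INTER_CUBIC))
```

```text
(no output)
```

View pics/topfix.png

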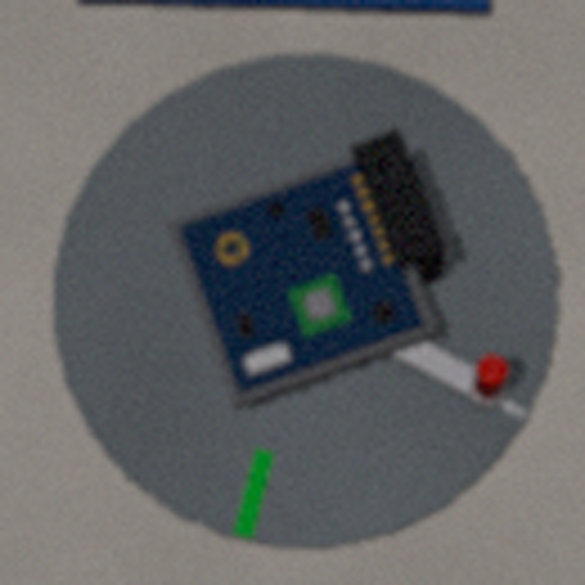

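View pics/topblk.png

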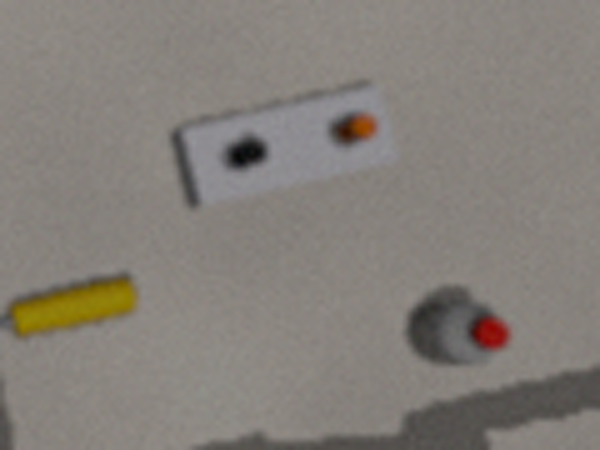

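View pics/scfix.png

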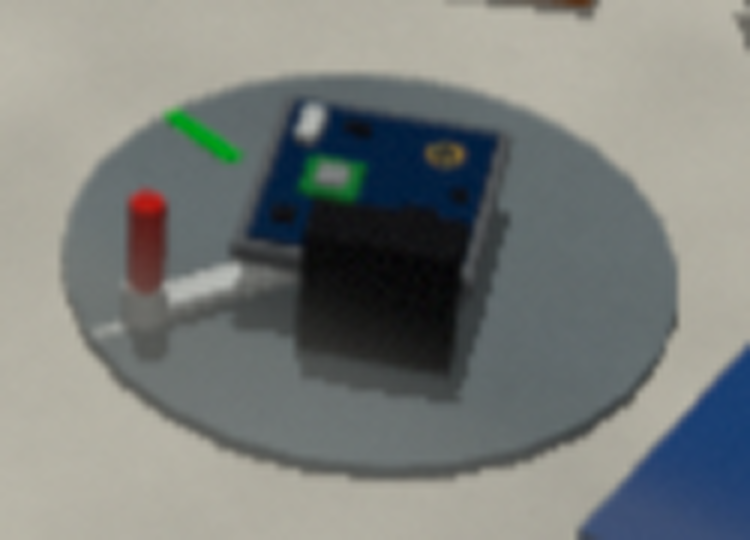

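Run:
```python
from h import *
im=cv2.imread('pics/top0.png'); rgb=im[:,:,::-1].copy()
hsv=cv2.cvtColor(rgb,cv2.COLOR_RGB2HSV)
m=cv2.inRange(hsv,np.array((80,0,60)),np.array((130,255,110)))
m[:, :240]=0;m[:,366:]=0;m[:104]=0;m[222:]=0
m=cv2.morphologyEx(m,cv2.MORPH_OPEN,np.ones((3,3)))
c=max(cv2.findContours(m,cv2.RETR_EXTERNAL,cv2.CHAIN_APPROX_NONE)[0],key=cv2.contourArea)
e=cv2.fitEllipse(cv2.convexHull(c)); print('ell',e)
O=onz('top',e[0],10); print('origin',O)
for k in [(-e[1][0]/2,0),(e[1][0]/2,0)]: print('radius',np.linalg.norm(onz('top',(e[0][0]+k[0],e[0][1]),10)-O))
G=onz('top',(291.,204.2),10); print('green',G)
g=np.degrees(np.arctan2(*(G-O)[1::-1])); print('yaw from green',g-146)
kn=onz('top',(344.1,176.8),99); print('knob',kn,'r',np.linalg.norm((kn-O)[:2]),'yaw',np.degrees(np.arctan2(*(kn-O)[1::-1]))-220)
hole=onz('top',(235+232/4.5-.5,95+249/4.5-.5),64); hs=onz('scene',(305+445/6-.5,180+154/6-.5),64)
print('hole',hole,hs,'r',np.linalg.norm((hole-O)[:2]),np.hypot(35,38),'yaw',np.degrees(np.arctan2(*(hole-O)[1::-1])-np.arctan2(38,35)))
pn=onz('top',(462,215),68); print('pin',pn)
# block corners top z=30
cs=[onz('top',(390+a/5-.5,190+b/5-.5),30)[:2] for a,b in [(186,130),(370,85),(395,158),(200,205)]]
print(np.round(cs,1)); 
c=[np.linalg.norm(cs[i]-cs[(i+1)%4]) for i in range(4)];print(c)
d=(cs[1]-cs[0])+(cs[2]-cs[3]); print('ctr',np.mean(cs,0),'dir(-y)',np.degrees(np.arctan2(d[1],d[0])))
im=cv2.imread('pics/scene0.png'); r=im[:,:,::-1].copy()
print('sc red',blobs(r,(0,140,60),(8,255,255),4,(305,200,345,240)),'or',blobs(r,(5,120,60),(16,255,255),4,(215,250,260,290)))
```

```text
ell ((302.42926025390625, 161.37391662597656), (108.83595275878906, 111.77644348144531), 82.38954162597656)
origin [641.42261708 113.46229676  10.        ]
radius 177.85310907833963
radius 178.1206387383577
green [499.24462224 145.17532155  10.        ]
yaw from green 21.425918339192464
knob [575.58107727 -19.88681898  99.        ] r 148.71817317658608 yaw -336.27799968107263
hole [663.74783931 162.31433349  64.        ] [660.43732626 164.60388976  64.        ] r 53.71160992354707 51.66236541235796 yaw 18.086456275649198
pin [ 473.02225642 -385.40257775   68.        ]
[[ 472.5 -287. ]
 [ 504.5 -404.7]
 [ 458.3 -419.6]
 [ 425.3 -295.5]]
[np.float64(121.90327159759595), np.float64(48.49215925060276), np.float64(128.4156713127171), np.float64(47.96417789967377)]
ctr [ 465.17567258 -351.71658641] dir(-y) -74.96096073487897
sc red [(array([329.1, 216.9]), [327, 212, 5, 12, 49])] or [(array([231. , 270.1]), [229, 265, 5, 11, 36])]
```

Call:
servo_tool([
  [0,0,0,0.045,-0.005,0,0.0854],
  [0,0,0,0.045,-0.005,0,0.0854],
  [0,0,0,0.045,-0.005,0,0.0854],
  [0,0,0,0.045,-0.005,0,0.0854],
  [0,0,0,0.045,-0.005,0,0.0854],
])

```text
t: 0.65
position: [380.4, -426.2, 303.6]
eef_rot: [0.987, 0.16, -0.0, -0.0]
ft_force: [0.2, -0.1, -0.1]
finger_gap: 85.3
```

Call:
servo_tool([
  [0,0,0,0.045,-0.005,0,0.045],
  [0,0,0,0.038,-0.005,0,0.045],
  [0,0,0,0.01,0,0,0.045],
  [0,0,0,0,0,0,0.045],
  [0,0,0,0,0,0,0.045],
])

```text
t: 1.15
position: [463.4, -388.9, 303.5]
eef_rot: [0.987, 0.159, -0.001, -0.0]
ft_force: [-0.5, -0.6, -0.2]
finger_gap: 44.9
```

Run:
```python
from h import *
st=sensors.sense(); im=cams.read_camera('wrist'); cv2.imwrite('pics/w1.png',im[:,:,::-1])
np.save('w1.npy',np.r_[st['position'],st['eef_rot']])
print(st['t'],st['position'],st['eef_rot'],st['finger_gap'],np.abs(st['qd']).max())
print(blobs(im,(5,120,60),(16,255,255),30))
```

```text
1.15 [ 463.38824807 -388.92262731  303.54756359] [ 9.87214561e-01  1.59395561e-01 -6.73259639e-04 -1.11937360e-04] 44.92099349165755 0.02100869512547372
[(array([318., 173.]), [311, 165, 15, 16, 175])]
```

View pics/w1.png

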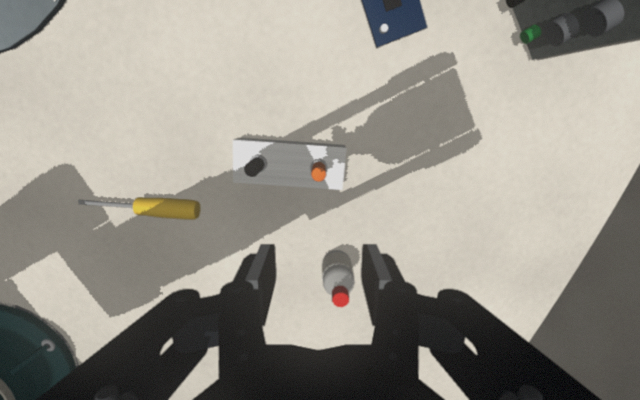

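The wrist picture has the orange pin head at (318,173), the spare at (256,163) and the bottle cap at (341,297).

Run:
```python
from h import *
s=np.load('w1.npy'); st=dict(position=s[:3],eef_rot=s[3:])
print('pin grip',onz('wrist',(318,173),68,st),onz('wrist',(319,174.5),70,st),'bottle cap',onz('wrist',(341,297),90,st),'spare',onz('wrist',(257,161),70,st))
im=cv2.imread('pics/w1.png')
cv2.imwrite('pics/w1c.png',cv2.resize(im[125:200,220:360],None,fx=5.5,fy=5.5,interpolation=cv2.INTER_CUBIC))
```

```text
pin grip [ 475.10212123 -385.70252147   68.        ] [ 474.32058872 -387.05527684   70.        ] bottle cap [ 354.35751706 -452.75155928   90.        ] spare [ 467.74473598 -322.14011418   70.        ]
```

View pics/w1c.png

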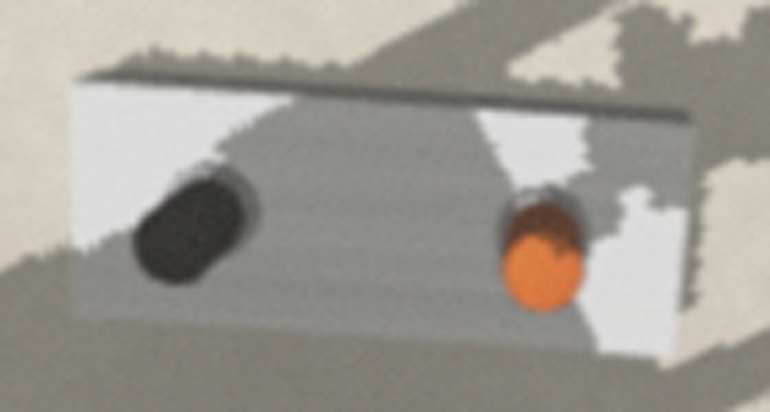

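Run:
```python
from h import *
s=np.load('w1.npy'); st=dict(position=s[:3],eef_rot=s[3:])
f=lambda a,b,z:onz('wrist',(220+a/5.5-.5,125+b/5.5-.5),z,st)[:2]
p=f(543,272,70);q=f(178,240,70);print(p,q,np.linalg.norm(p-q))
cs=[f(a,b,30) for a,b in [(72,80),(690,122),(668,358),(70,318)]]
print(np.round(cs,1),[np.linalg.norm(cs[i]-cs[(i+1)%4]).round(1) for i in range(4)])
c=np.mean(cs,0);d=(cs[1]-cs[0])+(cs[2]-cs[3]);d/=np.linalg.norm(d);print(c,np.degrees(np.arctan2(d[1],d[0])),'pred',c+35*d,c-35*d)
d2=(p-q)/np.linalg.norm(p-q);print(np.degrees(np.arctan2(d2[1],d2[0])))
Rm=R.from_quat(st['eef_rot']).as_matrix();v=np.r_[p,0]-s[:3];print('tool',Rm.T@[v[0],v[1],0])
```

```text
[ 474.61557402 -386.11191965] [ 458.89240636 -319.00077825] 68.92839256607482
[[ 474.5 -283.3]
 [ 506.4 -407.8]
 [ 457.1 -420.5]
 [ 424.9 -294.9]] [np.float64(128.6), np.float64(50.9), np.float64(129.7), np.float64(50.9)]
[ 465.72449867 -351.64081441] -75.62322179546724 pred [ 474.41490428 -385.54475003] [ 457.03409306 -317.73687879]
-76.81425006341826
tool [11.54138462  0.86552426 -0.01530722]
```

Call:
servo_tool([
  [0,0,0,0.0115,0.001,0.02,0.045],
  [0,0,0,0,0,0.045,0.045],
  [0,0,0,0,0,0.04,0.045],
  [0,0,0,0,0,0.03,0.045],
  [0,0,0,0,0,0,0.045],
])

```text
t: 1.7
position: [471.7, -384.8, 162.9]
eef_rot: [0.987, 0.158, -0.004, -0.005]
ft_force: [-0.3, 1.0, -1.0]
finger_gap: 45.2
```

Run:
```python
from h import *
st=sensors.sense(); im=cams.read_camera('wrist'); cv2.imwrite('pics/w2.png',im[:,:,::-1])
print(st['t'],st['position'],st['eef_rot'])
Rm=R.from_quat(st['eef_rot']).as_matrix();print(Rm[:,2])
print(proj('wrist',[[474.5,-385.8,70]],st))
b=blobs(im,(5,120,60),(16,255,255),30);print(b,onz('wrist',b[0][0],68,st))
```

```text
1.7 [ 471.69198879 -384.79340673  162.90791572] [ 0.98734805  0.15845428 -0.00376383 -0.00467971]
[-0.00891545  0.00804821 -0.99992787]
[[321.64201019 237.52007896]]
[(array([322.1, 229.1]), [311, 209, 24, 40, 758])] [ 478.94269967 -384.6095308    68.        ]
```

View pics/w2.png

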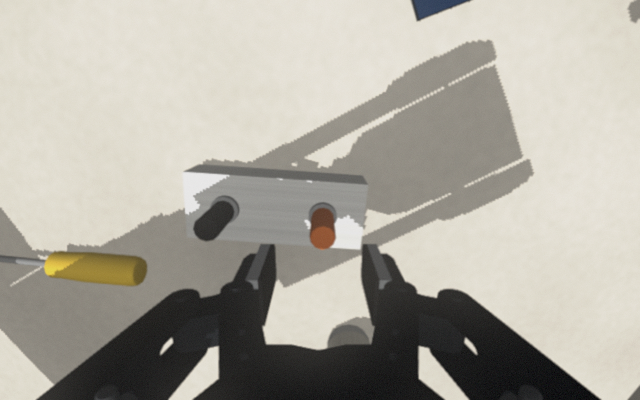

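Call:
servo_tool([
  [0,0,0,0,0,0.02,0.045],
  [0,0,0,0,0,0.0,0.045],
])

```text
t: 1.95
position: [474.7, -386.4, 149.5]
eef_rot: [0.987, 0.159, -0.0, 0.0]
ft_force: [0.5, 0.4, -0.4]
finger_gap: 44.9
```

Run:
```python
from h import *
st=sensors.sense()
print(st['t'],st['position'],st['eef_rot'])
Rm=R.from_quat(st['eef_rot']).as_matrix();print(Rm[:,2], Rm.T@(np.array([474.5,-385.8,111])-st['position']))
```

```text
1.95 [ 474.68467987 -386.44777686  149.53966353] [ 9.87270594e-01  1.59049546e-01 -1.24503018e-04  3.39604502e-05]
[-2.35033548e-04 -1.06660605e-04 -9.99999967e-01] [ 3.79887682e-02 -6.74060237e-01  3.85396366e+01]
```

Call:
servo_tool([
  [0,0,0,0,-0.0005,0.02,0.045],
  [0,0,0,0,0,0.0185,0.045],
  [0,0,0,0,0,0,0.045],
  [0,0,0,0,0,0,0.045],
])

```text
t: 2.35
position: [475.6, -386.1, 112.5]
eef_rot: [0.987, 0.16, 0.001, 0.001]
ft_force: [-0.2, 0.6, 0.7]
finger_gap: 45.1
```

Call:
servo_tool([
  [0,0,0,0,0,0,0.01],
  [0,0,0,0,0,0,0.01],
  [0,0,0,0,0,0,0.01],
  [0,0,0,0,0,0,0.01],
  [0,0,0,0,0,0,0.01],
])

```text
t: 2.85
position: [475.8, -385.8, 112.6]
eef_rot: [0.987, 0.16, 0.001, 0.001]
ft_force: [-1.8, 0.9, 6.5]
finger_gap: 14.2
```

Run:
```python
from h import *
st=sensors.sense(); im=cams.read_camera('wrist'); cv2.imwrite('pics/w3.png',im[:,:,::-1])
print(st['t'],st['position'],st['eef_rot'],st['ft_force'],st['finger_gap'])
```

```text
2.85 [ 475.84158815 -385.8320232   112.60918939] [9.87154940e-01 1.59758922e-01 8.55670193e-04 1.21605167e-03] [-1.82001011  0.85231427  6.53468259] 14.204241503861791
```

View pics/w3.png

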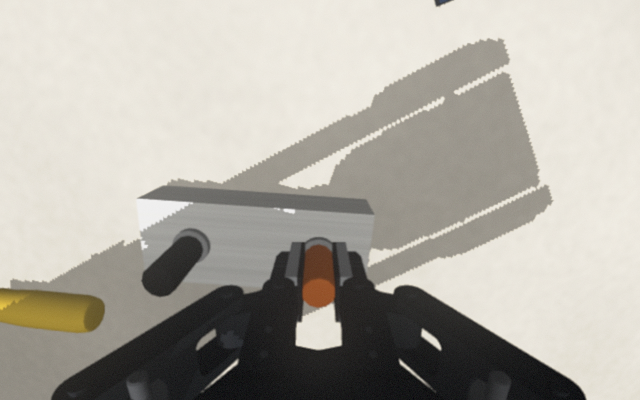

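Call:
servo_tool([
  [0,0,0,0,0,-0.02,0.01],
  [0,0,0,0,0,-0.03,0.01],
  [0,0,-0.12,0,0,-0.03,0.01],
  [0,0,-0.13,0,0,-0.03,0.01],
  [0,0,-0.13,0,0,-0.02,0.01],
])

```text
t: 3.4
position: [475.6, -385.7, 243.3]
eef_rot: [0.938, 0.346, 0.001, 0.002]
ft_force: [0.4, 0.6, -0.7]
finger_gap: 14.0
```

Call:
servo_tool([
  [0,0,-0.13,0,0,0,0.01],
  [0,0,-0.13,0,0,0,0.01],
  [0,0,-0.12,0,0,0,0.01],
  [0,0,0,0,0,0,0.01],
  [0,0,0,0,0,0,0.01],
])

```text
t: 3.9
position: [475.2, -385.2, 240.2]
eef_rot: [0.858, 0.513, -0.0, -0.0]
ft_force: [0.2, -0.4, -1.6]
finger_gap: 14.3
```

Run:
```python
from h import *
st=sensors.sense(); im=cams.read_camera('wrist'); cv2.imwrite('pics/w4.png',im[:,:,::-1])
print(st['t'],st['position'],st['eef_rot'],st['ft_force'],st['finger_gap'])
Rm=R.from_quat(st['eef_rot']).as_matrix(); print(Rm.round(3)); print(Rm.T@(np.array([662,163,242])-st['position']))
```

```text
3.9 [ 475.19359915 -385.2483149   240.24011613] [ 8.58132291e-01  5.13428626e-01 -7.25919077e-05 -1.10171116e-04] [ 0.24855509 -0.37190685 -1.57032699] 14.294187050978858
[[ 0.473  0.881 -0.   ]
 [ 0.881 -0.473  0.   ]
 [-0.    -0.    -1.   ]]
[571.42381023 -94.5924927   -1.7414938 ]
```

View pics/w4.png

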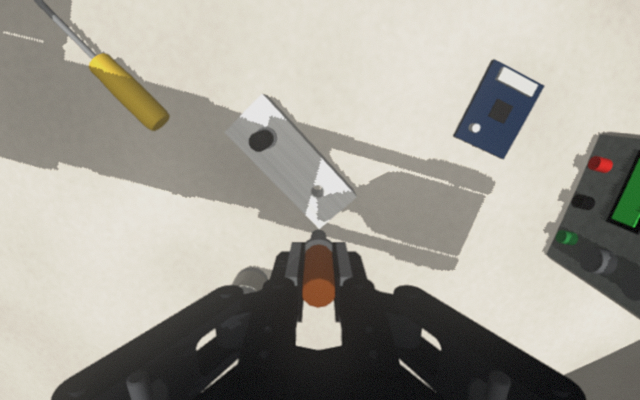

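The pin is held; its tip shows at (319,236) and the spare is still in the block. Now over to the hole.

Call:
servo_tool([
  [0,0,0,0.03,-0.005,0,0.01],
  [0,0,0,0.04,-0.006,0,0.01],
  [0,0,0,0.04,-0.007,0,0.01],
  [0,0,0,0.04,-0.007,0,0.01],
  [0,0,0,0.04,-0.007,0,0.01],
])

```text
t: 4.45
position: [536.7, -201.2, 240.5]
eef_rot: [0.858, 0.514, 0.0, 0.0]
ft_force: [0.4, -0.3, -1.9]
finger_gap: 14.4
```

Call:
servo_tool([
  [0,0,0,0.04,-0.007,0,0.01],
  [0,0,0,0.04,-0.007,0,0.01],
  [0,0,0,0.04,-0.007,0,0.01],
  [0,0,0,0.04,-0.007,0,0.01],
  [0,0,0,0.04,-0.007,0,0.01],
])

```text
t: 4.95
position: [600.0, -8.0, 240.5]
eef_rot: [0.858, 0.514, 0.0, 0.0]
ft_force: [1.6, -0.1, -0.9]
finger_gap: 14.2
```

Call:
servo_tool([
  [0,0,0,0.04,-0.007,0,0.01],
  [0,0,0,0.04,-0.006,0,0.01],
  [0,0,0,0.04,-0.006,0,0.01],
  [0,0,0,0.03,-0.004,0,0.01],
  [0,0,0,0.02,-0.003,0,0.01],
])

```text
t: 5.45
position: [657.1, 155.1, 239.9]
eef_rot: [0.857, 0.515, -0.0, -0.0]
ft_force: [0.7, -0.1, -0.5]
finger_gap: 13.9
```

Call:
servo_tool([
  [0,0,0,0.01,-0.001,0,0.01],
  [0,0,0,0,0,0,0.01],
  [0,0,0,0,0,0,0.01],
  [0,0,0,0,0,0,0.01],
])

```text
t: 5.85
position: [660.5, 160.5, 240.5]
eef_rot: [0.858, 0.514, -0.0, 0.0]
ft_force: [0.0, -0.4, -0.2]
finger_gap: 14.2
```

Run:
```python
from h import *
st=sensors.sense(); im=cams.read_camera('wrist'); cv2.imwrite('pics/w5.png',im[:,:,::-1])
np.save('w5.npy',np.r_[st['position'],st['eef_rot']])
print(st['t'],st['position'],st['eef_rot'],st['ft_force'],st['finger_gap'])
```

```text
5.85 [660.45837689 160.49112116 240.53926094] [ 8.57989843e-01  5.13666564e-01 -1.66724632e-04  2.51736931e-04] [ 0.00041812 -0.40833729 -0.18289758] 14.192452842328048
```

View pics/w5.png

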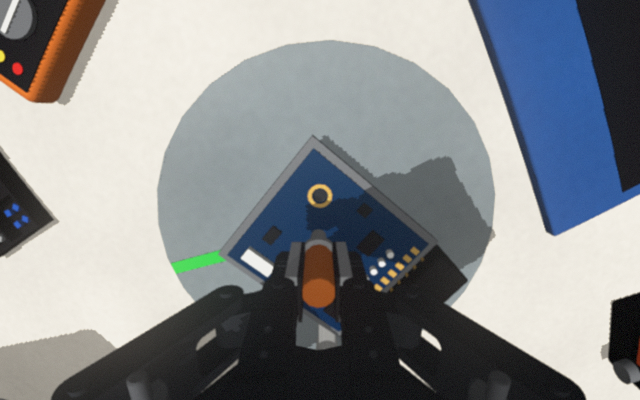

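Run:
```python
from h import *
s=np.load('w5.npy'); st=dict(position=s[:3],eef_rot=s[3:])
im=cv2.imread('pics/w5.png'); r=im[:,:,::-1].copy()
hsv=cv2.cvtColor(r,cv2.COLOR_RGB2HSV); m=cv2.inRange(hsv,np.array((15,110,90)),np.array((30,255,255))); m[:180]=0;m[212:]=0;m[:,:300]=0;m[:,340:]=0
c=max(cv2.findContours(m,cv2.RETR_EXTERNAL,cv2.CHAIN_APPROX_NONE)[0],key=cv2.contourArea); e=cv2.fitEllipse(c); print(e)
H=onz('wrist',e[0],64,st);Rm=R.from_quat(s[3:]).as_matrix();print('hole',H,'tool',Rm.T@(H-s[:3]))
# disc edge: fixture check
print('pin tip pred',proj('wrist',[s[:3]+Rm@np.array([0,0,107.])],st), 'shoulder', proj('wrist',[s[:3]+Rm@np.array([0,0,81.])],st))
cv2.imwrite('pics/w5c.png',cv2.resize(im[170:330,260:380],None,fx=4,fy=3.7,interpolation=cv2.INTER_CUBIC))
```

```text
((319.48675537109375, 195.48236083984375), (21.868440628051758, 23.41551971435547), 86.65071868896484)
hole [664.40879624 163.0242599   64.        ] tool [  4.19473295   2.23965658 176.53759207]
pin tip pred [[316.49877484 231.62294488]] shoulder [[316.27240276 249.77200236]]
```

View pics/w5c.png

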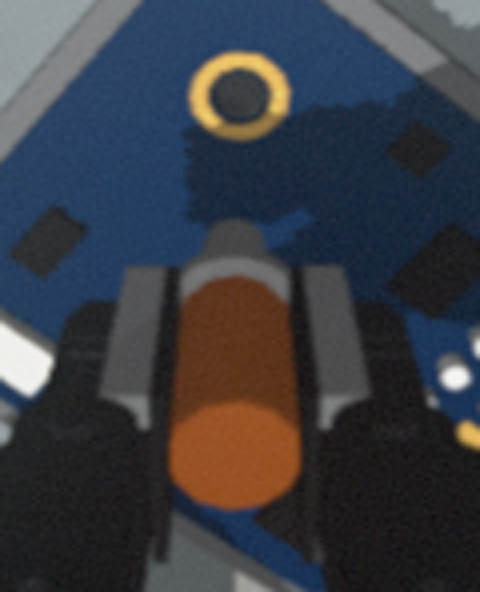

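Run:
```python
from h import *
c=cams.calibration('wrist');T=c['hand_eye']
st=dict(position=np.zeros(3),eef_rot=np.array([0,0,0,1.]))
for z in (40.6,42.6,44.6): print(z,'top',onz('wrist',(318.25,292.5),z,st))
u=np.linspace(0,2*np.pi,73)
for z in (106.6,108.6):
  for nm,r,dz in (('top',8,-66),('shoulder',10,-30),('shldlow',10,-26),('shank',5,-3),('tip',4,0)):
    for x0 in (0,-2):
      q=proj('wrist',np.c_[x0+r*np.cos(u),r*np.sin(u),0*u+z+dz],st); print(z,nm,x0,q.min(0).round(1),q.max(0).round(1))
```

```text
40.6 top [-0.45491176  1.08254633 40.6       ]
42.6 top [-1.8161677   1.08451916 42.6       ]
44.6 top [-3.17742363  1.08649198 44.6       ]
106.6 top 0 [297.3 275.4] [334.2 307.1]
106.6 top -2 [297.4 279.5] [334.1 310.9]
106.6 shoulder 0 [298.  236.6] [334.5 269.5]
106.6 shoulder -2 [298. 240.] [334.4 272.7]
106.6 shldlow 0 [298.4 233.6] [334.1 265.9]
106.6 shldlow -2 [298.5 237. ] [334.1 269. ]
106.6 shank 0 [308.6 226.4] [324.4 240.9]
106.6 shank -2 [308.6 229.3] [324.3 243.8]
106.6 tip 0 [310.3 226.1] [322.7 237.6]
106.6 tip -2 [310.3 229. ] [322.7 240.4]
108.6 top 0 [297.6 273. ] [334.  304.3]
108.6 top -2 [297.7 277. ] [333.9 308. ]
108.6 shoulder 0 [298.2 235.1] [334.3 267.7]
108.6 shoulder -2 [298.3 238.5] [334.2 270.8]
108.6 shldlow 0 [298.6 232.2] [333.9 264.2]
108.6 shldlow -2 [298.7 235.5] [333.9 267.3]
108.6 shank 0 [308.7 225.2] [324.3 239.6]
108.6 shank -2 [308.7 228.1] [324.3 242.5]
108.6 tip 0 [310.3 224.9] [322.7 236.3]
108.6 tip -2 [310.4 227.8] [322.7 239.1]
```

Call:
servo_tool([
  [0,0,0,0.006,0.001,0.01,0.01],
  [0,0,0,0,0,0.02,0.01],
  [0,0,0,0,0,0.02,0.01],
  [0,0,0,0,0,0.003,0.01],
  [0,0,0,0,0,0,0.01],
])

```text
t: 6.4
position: [663.8, 166.4, 185.8]
eef_rot: [0.858, 0.514, -0.001, -0.0]
ft_force: [0.2, 0.2, -0.7]
finger_gap: 14.1
```

Call:
servo_tool([
  [0,0,0,0,0,0,0.01],
  [0,0,0,0,0,0,0.01],
  [0,0,0,0,0,0,0.01],
])

```text
t: 6.7
position: [664.8, 166.8, 188.9]
eef_rot: [0.858, 0.514, 0.001, 0.001]
ft_force: [0.5, 0.2, -1.1]
finger_gap: 14.1
```

Run:
```python
from h import *
st=sensors.sense(); im=cams.read_camera('wrist'); cv2.imwrite('pics/w6.png',im[:,:,::-1])
np.save('w6.npy',np.r_[st['position'],st['eef_rot']])
print(st['t'],st['position'],st['eef_rot'],st['ft_force'],st['finger_gap'])
cv2.imwrite('pics/w6c.png',cv2.resize(im[190:320,250:390,::-1],None,fx=5,fy=4.5,interpolation=cv2.INTER_CUBIC))
```

```text
6.7 [664.76838965 166.75663564 188.90843398] [8.57512771e-01 5.14461112e-01 1.16093350e-03 5.13871710e-04] [ 0.48765232  0.15491664 -1.05916105] 14.10319692891525
```

View pics/w6c.png

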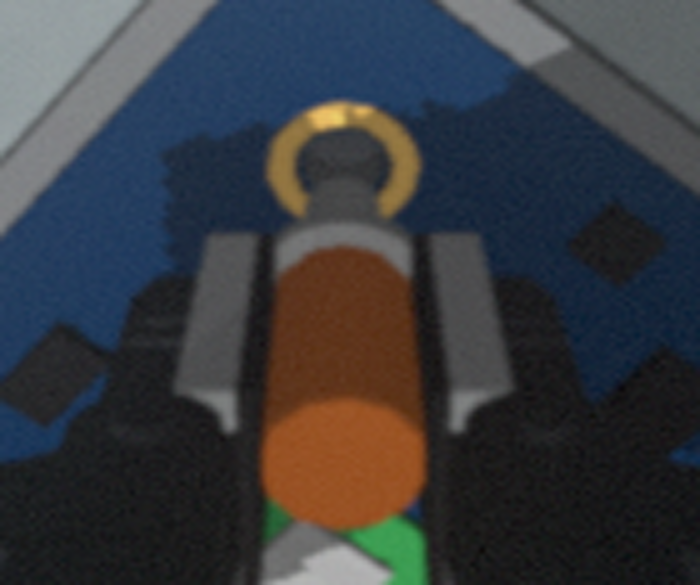

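```bash
python3 - <<'E'
from h import *
im=cv2.imread('pics/w6.png')
g=cv2.cvtColor(im,cv2.COLOR_BGR2GRAY)
print(list(zip(range(208,250),g[208:250,316:321].mean(1).round().astype(int))))
print(list(zip(range(298,340),g[228:231,298:340].mean(0).round().astype(int))))
print([tuple(x) for x in im[208:250,318]])
E
python3 - <<'E'
import cv2
im=cv2.imread('pics/w6.png')
import numpy as np
c=im[205:250,295:342].astype(float)*1.8
cv2.imwrite('pics/w6d.png',cv2.resize(np.clip(c,0,255).astype(np.uint8),None,fx=12,fy=12,interpolation=cv2.INTER_NEAREST))
E
```

```text
[(208, np.int64(60)), (209, np.int64(60)), (210, np.int64(58)), (211, np.int64(62)), (212, np.int64(95)), (213, np.int64(143)), (214, np.int64(164)), (215, np.int64(167)), (216, np.int64(167)), (217, np.int64(151)), (218, np.int64(94)), (219, np.int64(59)), (220, np.int64(59)), (221, np.int64(60)), (222, np.int64(61)), (223, np.int64(61)), (224, np.int64(63)), (225, np.int64(59)), (226, np.int64(58)), (227, np.int64(52)), (228, np.int64(54)), (229, np.int64(61)), (230, np.int64(70)), (231, np.int64(71)), (232, np.int64(73)), (233, np.int64(70)), (234, np.int64(72)), (235, np.int64(71)), (236, np.int64(71)), (237, np.int64(70)), (238, np.int64(74)), (239, np.int64(89)), (240, np.int64(110)), (241, np.int64(114)), (242, np.int64(113)), (243, np.int64(109)), (244, np.int64(93)), (245, np.int64(70)), (246, np.int64(61)), (247, np.int64(62)), (248, np.int64(63)), (249, np.int64(63))]
[(298, np.int64(40)), (299, np.int64(41)), (300, np.int64(40)), (301, np.int64(41)), (302, np.int64(47)), (303, np.int64(74)), (304, np.int64(105)), (305, np.int64(116)), (306, np.int64(120)), (307, np.int64(
[... 1857 characters left out ...]
p.uint8(72), np.uint8(72)), (np.uint8(74), np.uint8(73), np.uint8(74)), (np.uint8(72), np.uint8(71), np.uint8(71)), (np.uint8(70), np.uint8(69), np.uint8(70)), (np.uint8(75), np.uint8(74), np.uint8(74)), (np.uint8(91), np.uint8(92), np.uint8(92)), (np.uint8(112), np.uint8(112), np.uint8(111)), (np.uint8(115), np.uint8(115), np.uint8(113)), (np.uint8(115), np.uint8(115), np.uint8(114)), (np.uint8(107), np.uint8(108), np.uint8(112)), (np.uint8(75), np.uint8(85), np.uint8(101)), (np.uint8(39), np.uint8(58), np.uint8(96)), (np.uint8(28), np.uint8(51), np.uint8(95)), (np.uint8(25), np.uint8(52), np.uint8(92)), (np.uint8(32), np.uint8(53), np.uint8(96)), (np.uint8(28), np.uint8(52), np.uint8(93))]
```

View pics/w6d.png

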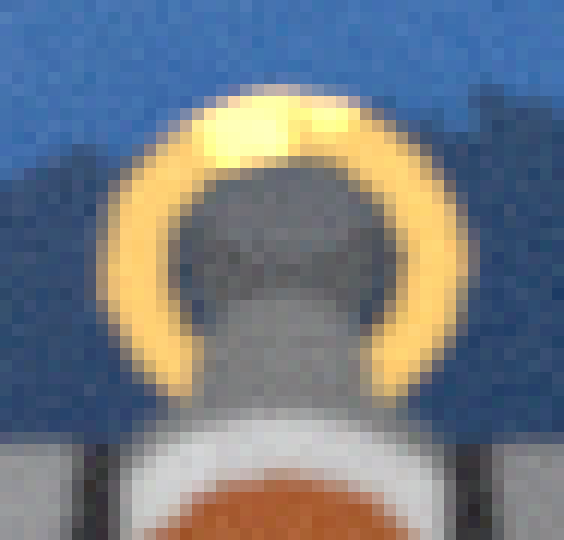

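Run:
```python
from h import *
s=np.load('w6.npy');st0=dict(position=s[:3],eef_rot=s[3:])
st=dict(position=np.zeros(3),eef_rot=np.array([0,0,0,1.]))
H=onz('wrist',(318.1,226.5),64,st0);Rm=R.from_quat(s[3:]).as_matrix();print('hole world',H,'tool',Rm.T@(H-s[:3]))
for z in (103.6,105.6,106.6): print('pin front edge x',z,onz('wrist',(318,229.3),z,st)-[5,0,0])
# earlier: hole w5
s=np.load('w5.npy')
```

```text
hole world [664.26368797 163.05566921  64.        ] tool [ -3.68561318   1.03730183 124.90560042]
pin front edge x 103.6 [ -1.9746586    0.96799266 103.6       ]
pin front edge x 105.6 [ -2.80451265   0.96792014 105.6       ]
pin front edge x 106.6 [ -3.21943967   0.96788388 106.6       ]
```

Call:
servo_tool([
  [0,0,0,-0.001,0,0.004,0.01],
  [0,0,0,0,0,0.006,0.01],
  [0,0,0,0,0,0,0.01],
  [0,0,0,0,0,0,0.01],
])

```text
t: 7.15
position: [663.5, 165.7, 176.6]
eef_rot: [0.858, 0.514, -0.001, -0.0]
ft_force: [0.2, 0.1, -0.3]
finger_gap: 14.1
```

Run:
```python
from h import *
st=sensors.sense(); im=cams.read_camera('wrist'); cv2.imwrite('pics/w7.png',im[:,:,::-1])
np.save('w7.npy',np.r_[st['position'],st['eef_rot']])
print(st['t'],st['position'],st['eef_rot'],st['ft_force'],st['finger_gap'])
c=im[205:265,290:350,::-1].astype(float)*1.8
cv2.imwrite('pics/w7d.png',cv2.resize(np.clip(c,0,255).astype(np.uint8),None,fx=9,fy=9,interpolation=cv2.INTER_NEAREST))
```

```text
7.15 [663.49421467 165.7157577  176.5507469 ] [ 8.57512263e-01  5.14463017e-01 -6.87600380e-04 -2.23695497e-04] [ 0.19802178  0.12729423 -0.31877208] 14.10307109362153
```

View pics/w7d.png

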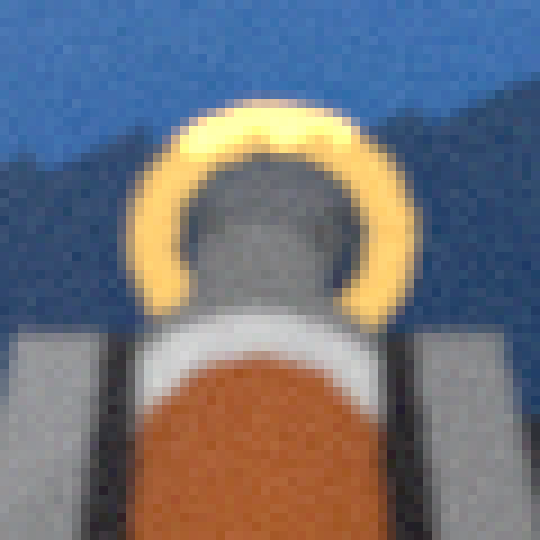

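Run:
```python
from h import *
s=np.load('w7.npy');st0=dict(position=s[:3],eef_rot=s[3:])
st=dict(position=np.zeros(3),eef_rot=np.array([0,0,0,1.]))
Rm=R.from_quat(s[3:]).as_matrix()
H=onz('wrist',(319.8,230.8),64,st0);print('hole world',H,'tool',Rm.T@(H-s[:3]))
print('pin',onz('wrist',(318.3,229.3),105.6,st)-[5,0,0])
x=sensors.sense();print(x['position'],x['eef_rot'])
```

```text
hole world [664.41097308 163.10563749  64.        ] tool [ -1.76465654   2.16014628 112.55018239]
pin [ -2.80709945   1.15710594 105.6       ]
[663.67608743 165.77542202 176.99037609] [ 8.57493904e-01  5.14494030e-01 -3.02932297e-04 -7.63563539e-05]
```

Call:
servo_tool([
  [0,0,0,0.0005,0.0008,0,0.01],
  [0,0,0,0,0,0,0.01],
  [0,0,0,0,0,0,0.01],
  [0,0,0,0,0,0,0.01],
])

```text
t: 7.6
position: [664.8, 165.9, 177.5]
eef_rot: [0.858, 0.514, 0.0, 0.0]
ft_force: [0.3, -0.6, -0.6]
finger_gap: 14.0
```

Run:
```python
from h import *
x=sensors.sense();print(x['position'],x['eef_rot'],x['qd'].round(4),x['joint_positions'])
```

```text
[664.79953373 165.85659981 177.5063378 ] [8.57501449e-01 5.14481536e-01 9.17963784e-05 7.04366645e-05] [ 0.0012 -0.0004  0.0019 -0.0012 -0.001   0.0012] [ 1.61815199e-01  4.36303861e-01  1.19315857e+00 -6.31497538e-05
  1.51190756e+00  6.51809392e-01]
```

Call:
servo_tool([
  [0,0,0,0,0,0.004,0.01],
  [0,0,0,0,0,0.004,0.01],
  [0,0,0,0,0,0.003,0.01],
  [0,0,0,0,0,0,0.01],
  [0,0,0,0,0,0,0.01],
])

```text
t: 8.1
position: [664.6, 165.8, 166.0]
eef_rot: [0.858, 0.514, -0.0, -0.0]
ft_force: [-0.5, 0.4, -1.1]
finger_gap: 14.1
```

Run:
```python
from h import *
x=sensors.sense();print(x['position'],x['eef_rot'],x['ft_force'],x['ft_torque'])
im=cams.read_camera('wrist'); cv2.imwrite('pics/w8.png',im[:,:,::-1])
c=im[205:275,285:355,::-1].astype(float)*1.8
cv2.imwrite('pics/w8d.png',cv2.resize(np.clip(c,0,255).astype(np.uint8),None,fx=8,fy=8,interpolation=cv2.INTER_NEAREST))
```

```text
[664.62910557 165.83733939 166.03730526] [ 8.57501911e-01  5.14480697e-01 -2.81954659e-04 -7.35494987e-05] [-0.49573455  0.41820151 -1.12772675] [-0.00144259  0.01075064 -0.0152393 ]
```

View pics/w8d.png

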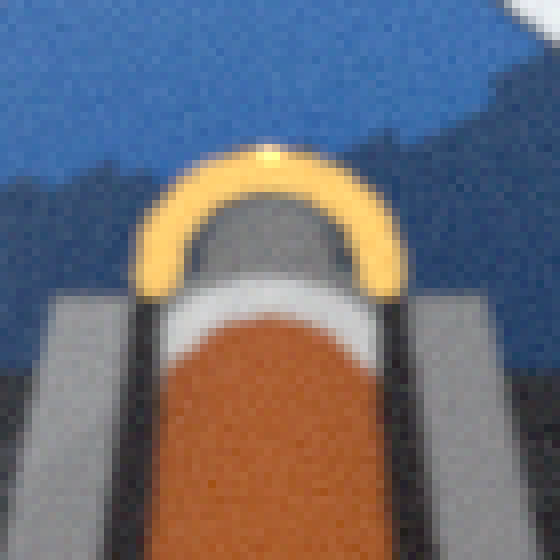

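The pin's shank is centred inside the gold ring (crop centre ≈ (268,235)) with no contact force. I'll go on down.

Call:
servo_tool([
  [0,0,0,0,0,0.005,0.01],
  [0,0,0,0,0,0.005,0.01],
  [0,0,0,0,0,0.004,0.01],
  [0,0,0,0,0,0,0.01],
  [0,0,0,0,0,0,0.01],
])

```text
t: 8.65
position: [664.6, 165.8, 152.0]
eef_rot: [0.858, 0.514, -0.0, -0.0]
ft_force: [-0.3, -0.5, 0.4]
finger_gap: 14.1
```

Call:
servo_tool([
  [0,0,0,0,0,0.002,0.01],
  [0,0,0,0,0,0.002,0.01],
  [0,0,0,0,0,0.001,0.01],
  [0,0,0,0,0,0.001,0.01],
  [0,0,0,0,0,0,0.01],
])

```text
t: 9.15
position: [664.7, 165.9, 146.7]
eef_rot: [0.857, 0.514, 0.0, 0.0]
ft_force: [-0.3, -0.0, 0.8]
finger_gap: 14.1
```

Call:
servo_tool([
  [0,0,0,0,0,0.001,0.01],
  [0,0,0,0,0,0.001,0.01],
  [0,0,0,0,0,0,0.01],
  [0,0,0,0,0,0,0.01],
])

```text
t: 9.55
position: [664.7, 165.9, 146.6]
eef_rot: [0.857, 0.515, 0.0, 0.0]
ft_force: [-4.2, -0.3, 7.0]
finger_gap: 14.4
```

Run:
```python
from h import *
x=sensors.sense();print(x['position'],x['eef_rot'],x['ft_force'],x['ft_torque'])
im=cams.read_camera('wrist'); cv2.imwrite('pics/w9.png',im[:,:,::-1])
c=im[205:345,250:390,::-1].astype(float)*1.8
cv2.imwrite('pics/w9d.png',cv2.resize(np.clip(c,0,255).astype(np.uint8),None,fx=4,fy=4,interpolation=cv2.INTER_NEAREST))
```

```text
[664.74396937 165.89404093 146.58235771] [8.57479515e-01 5.14517803e-01 4.80407105e-04 2.85442589e-04] [-4.20950719 -0.3350209   7.00363402] [-0.14572737  0.60199462 -0.00792232]
```

View pics/w9d.png

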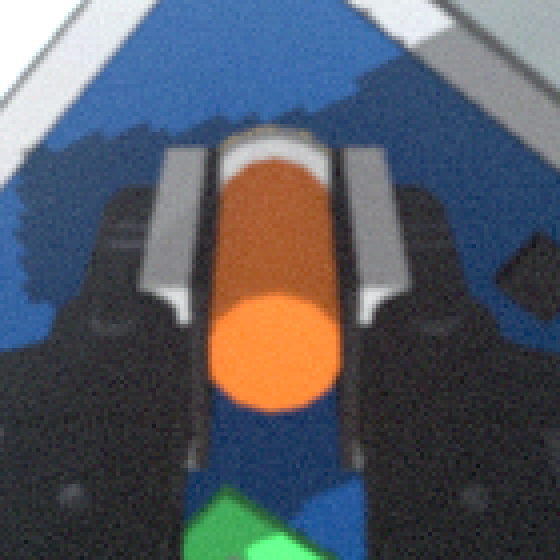

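The shoulder covers the ring and the push is felt at exactly the predicted height, so the pin is seated. Releasing.

Call:
servo_tool([
  [0,0,0,0,0,-0.001,0.045],
  [0,0,0,0,0,0,0.045],
  [0,0,0,0,0,0,0.045],
  [0,0,0,0,0,0,0.045],
  [0,0,0,0,0,0,0.045],
])

```text
t: 10.1
position: [664.7, 165.8, 145.0]
eef_rot: [0.858, 0.514, -0.0, -0.0]
ft_force: [-0.4, -0.3, -0.3]
finger_gap: 45.0
```

Call:
servo_tool([
  [0,0,0,0,0,0,0.045],
  [0,0,0,0,0,-0.02,0.045],
  [0,0,0,0,0,-0.03,0.045],
  [0,0,0,0,0,-0.03,0.045],
  [0,0,0,0,0,-0.01,0.045],
])

```text
t: 10.6
position: [666.0, 166.1, 240.1]
eef_rot: [0.857, 0.515, 0.003, 0.001]
ft_force: [0.8, -0.6, 0.0]
finger_gap: 44.9
```

Call:
servo_tool([
  [0,0,0,0,0,0,0.045],
  [0,0,0,0,0,0,0.045],
])

```text
t: 10.8
position: [664.3, 165.8, 233.8]
eef_rot: [0.857, 0.514, -0.001, -0.0]
ft_force: [-0.3, -0.5, -1.0]
finger_gap: 44.4
```

Run:
```python
from h import *
x=sensors.sense();print(x['position'],x['eef_rot'],x['ft_force'],x['finger_gap'])
im=cams.read_camera('wrist'); cv2.imwrite('pics/w10.png',im[:,:,::-1])
im=cams.read_camera('scene'); cv2.imwrite('pics/s10.png',cv2.resize(im[170:290,290:450,::-1],None,fx=4.8,fy=4.8,interpolation=cv2.INTER_CUBIC))
```

```text
[664.29610806 165.80527799 233.78912767] [ 8.57499381e-01  5.14483871e-01 -1.01321305e-03 -3.63709950e-04] [-0.25769766 -0.51194309 -1.04618612] 44.41069877448117
```

View pics/w10.png

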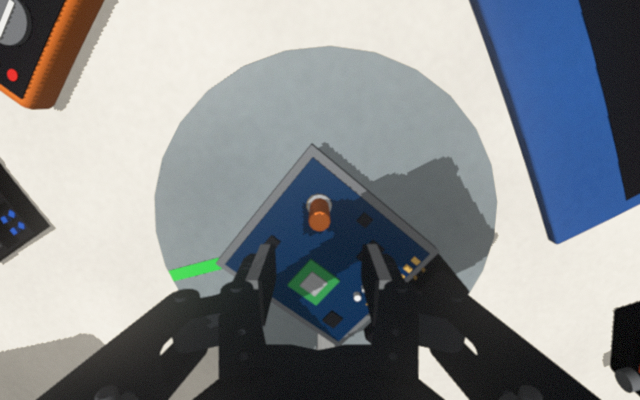

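View pics/s10.png

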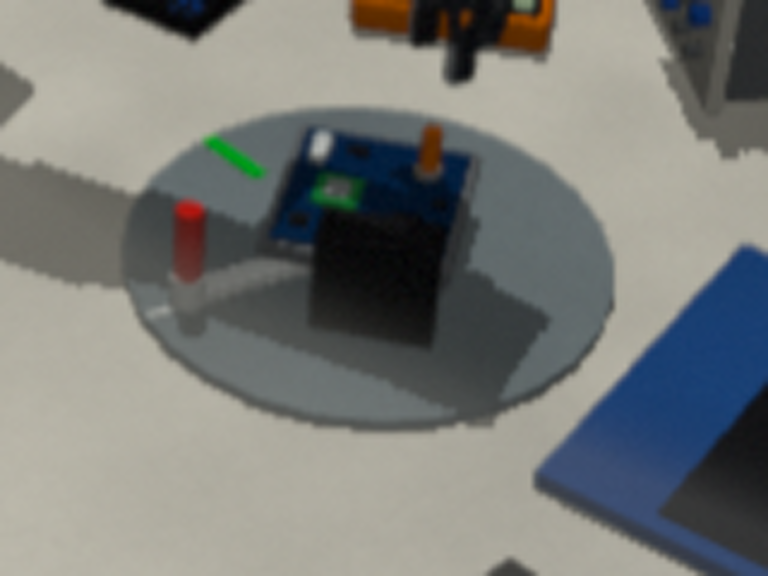

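Pin stands upright in the board (scene crop (430,150); wrist (319,210)), lever still at rest. Next the knob.

Call:
servo_tool([
  [0,0,0,-0.03,0.002,0,0.06],
  [0,0,0,-0.045,0.002,0,0.06],
  [0,0,0,-0.045,0.002,0,0.06],
  [0,0,0,-0.045,0.002,0,0.06],
  [0,0,0,-0.03,0.001,0,0.06],
])

```text
t: 11.4
position: [578.9, -12.7, 233.3]
eef_rot: [0.858, 0.514, -0.002, -0.001]
ft_force: [-0.2, -0.6, -0.5]
finger_gap: 59.9
```

Call:
servo_tool([
  [0,0,0,-0.01,0,0,0.06],
  [0,0,0,0,0,0,0.06],
  [0,0,0,0,0,0,0.06],
  [0,0,0,0,0,0,0.06],
])

```text
t: 11.8
position: [576.7, -17.9, 234.9]
eef_rot: [0.857, 0.515, -0.0, -0.0]
ft_force: [0.3, -0.4, 1.0]
finger_gap: 59.9
```

Run:
```python
from h import *
st=sensors.sense(); im=cams.read_camera('wrist'); cv2.imwrite('pics/w11.png',im[:,:,::-1])
np.save('w11.npy',np.r_[st['position'],st['eef_rot']])
print(st['t'],st['position'],st['eef_rot'],st['finger_gap'])
b=blobs(im,(0,140,90),(8,255,255),30);print(b)
Rm=R.from_quat(st['eef_rot']).as_matrix()
for x in b:
  H=onz('wrist',x[0],95,st);print(H,Rm.T@(H-st['position']))
im=cams.read_camera('top'); 
for x in blobs(im,(0,140,90),(8,255,255),4,(300,140,370,200)): print(x,onz('top',x[0],99))
```

```text
11.8 [576.66948201 -17.93732802 234.91217197] [ 8.57052104e-01  5.15229624e-01 -3.99966306e-05 -3.51020446e-04] 59.88577848236176
[(array([317.3, 214.9]), [305, 199, 27, 30, 566])]
[576.80611469 -18.42173417  95.        ] [ -0.40473139   0.43784134 139.91180676]
```

View pics/w11.png

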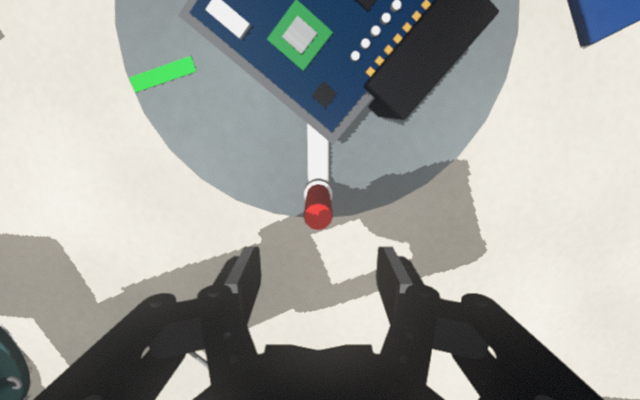

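Knob at (318,214), centred between the open fingers, with the lever along tool x. Knob and hole give pivot ≈ (646.4, 114.2), yaw 22.4°. I measure 202 mm between them and the drawing gives 201, so they agree. Descending to grip.

Call:
servo_tool([
  [0,0,0,0,0,0.02,0.06],
  [0,0,0,0,0,0.03,0.06],
  [0,0,0,0,0,0.03,0.06],
  [0,0,0,0,0,0.02,0.06],
  [0,0,0,0,0,0.005,0.06],
])

```text
t: 12.4
position: [574.7, -18.2, 126.9]
eef_rot: [0.857, 0.515, -0.002, -0.002]
ft_force: [-0.0, -0.6, -0.8]
finger_gap: 59.9
```

Call:
servo_tool([
  [0,0,0,0,0,0,0.06],
  [0,0,0,0,0,0,0.06],
  [0,0,0,0,0,0,0.04],
  [0,0,0,0,0,0,0.03],
  [0,0,0,0,0,0,0.015],
])

```text
t: 12.9
position: [576.2, -19.1, 131.8]
eef_rot: [0.858, 0.514, 0.0, -0.0]
ft_force: [-2.3, 1.7, 2.8]
finger_gap: 20.7
```

Call:
servo_tool([
  [0,0,0,0,0,0,0.015],
  [0,0,0,0,0,0,0.015],
  [0,0,0,0,0,0,0.015],
  [0,0,0,0,0,0,0.015],
])

```text
t: 13.3
position: [576.2, -19.1, 131.8]
eef_rot: [0.858, 0.514, 0.0, 0.0]
ft_force: [-2.7, 1.2, 5.4]
finger_gap: 20.9
```

Run:
```python
from h import *
st=sensors.sense(); im=cams.read_camera('wrist'); cv2.imwrite('pics/w12.png',im[:,:,::-1])
print(st['t'],st['position'],st['eef_rot'],st['finger_gap'],st['ft_force'],st['joint_positions'])
```

```text
13.3 [576.19352759 -19.07050728 131.77181414] [8.57535355e-01 5.14424931e-01 3.25474612e-04 8.24854438e-06] 20.87328036310613 [-2.67627191  1.22940741  5.41402543] [-1.31593305e-01  2.39864520e-01  1.54541962e+00  4.01549224e-04
  1.35578882e+00  3.58443573e-01]
```

View pics/w12.png

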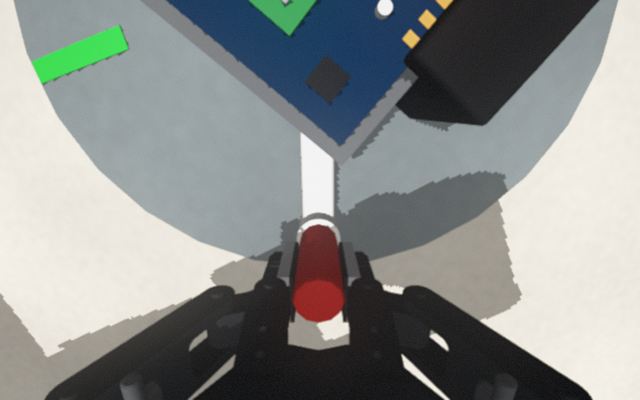

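The knob is held at (318,270). Starting the turn clockwise (+z of the tool).

Call:
servo_tool([
  [0,0,0.04,0.0001,-0.006,0,0.015],
  [0,0,0.06,0.0003,-0.009,0,0.015],
  [0,0,0.06,0.0003,-0.009,0,0.015],
  [0,0,0.06,0.0003,-0.009,0,0.015],
  [0,0,0.04,0.0001,-0.006,0,0.015],
])

```text
t: 13.85
position: [544.9, 2.6, 131.8]
eef_rot: [0.917, 0.398, 0.001, 0.002]
ft_force: [0.1, -2.7, 4.4]
finger_gap: 20.3
```

```bash
cat > q.py <<'E'
from h import *
st=sensors.sense(); p=st['position']; P=np.array([646.4,114.2])
v=p[:2]-P; Rm=R.from_quat(st['eef_rot']).as_matrix()
a=np.degrees(np.arctan2(v[1],v[0]))%360
print(st['t'],p,'tcp r',np.hypot(*v),'ang',a,'lever~',np.radians(242.4-a),'tool yaw lever',np.radians(242.4-(np.degrees(np.arctan2(Rm[1,0],Rm[0,0]))+180)%360),'gap',st['finger_gap'],st['ft_force'],'tilt',Rm[:,2].round(4))
rad=v/np.hypot(*v);print('F rad,tan(ccw)',st['ft_force'][:2]@rad, st['ft_force'][:2]@[-rad[1],rad[0]])
E
python3 q.py
```

```text
13.85 [544.8821357    2.57820609 131.82051853] tcp r 150.88174722743256 ang 227.71408642325176 lever~ 0.2563175455775939 tool yaw lever 0.269838899044077 gap 20.338365139859718 [ 0.1067382  -2.68602173  4.38166989] tilt [ 0.0023 -0.0025 -1.    ]
F rad,tan(ccw) 1.9152928388479518 1.8862022954670572
```

Radius 150.9 and the angle are on track. Continuing.

Call:
servo_tool([
  [0,0,0.06,0.0003,-0.009,0,0.015],
  [0,0,0.06,0.0003,-0.009,0,0.015],
  [0,0,0.06,0.0003,-0.009,0,0.015],
  [0,0,0.06,0.0003,-0.009,0,0.015],
  [0,0,0.06,0.0003,-0.009,0,0.015],
])

```text
t: 14.35
position: [516.3, 37.2, 131.8]
eef_rot: [0.967, 0.256, -0.001, 0.002]
ft_force: [-4.2, -5.6, 6.8]
finger_gap: 20.7
```

Call:
servo_tool([
  [0,0,0.06,0.0003,-0.009,0,0.015],
  [0,0,0.06,0.0003,-0.009,0,0.015],
  [0,0,0.06,0.0003,-0.009,0,0.015],
  [0,0,0.04,0.0001,-0.006,0,0.015],
  [0,0,0,0,0,0,0.015],
])

```text
t: 14.85
position: [502.2, 68.0, 131.8]
eef_rot: [0.989, 0.15, -0.002, 0.001]
ft_force: [-8.7, -5.6, 9.2]
finger_gap: 20.7
```

```bash
python3 q.py
```

```text
14.85 [502.23009888  67.99730425 131.76045975] tcp r 151.39236929998418 ang 197.76930046264508 lever~ 0.7789526543951535 tool yaw lever 0.7881603726760743 gap 20.65995563476838 [-8.71238355 -5.57617734  9.22435548] tilt [-0.0032 -0.0033 -1.    ]
F rad,tan(ccw) 9.998508553668579 2.6512652564613495
```

Call:
servo_tool([
  [0,0,0.06,-0.0002,-0.009,0,0.015],
  [0,0,0.06,-0.0002,-0.009,0,0.015],
  [0,0,0.06,-0.0002,-0.009,0,0.015],
  [0,0,0.06,0.0001,-0.009,0,0.015],
  [0,0,0.04,0.0001,-0.006,0,0.015],
])

```text
t: 15.35
position: [494.6, 109.2, 131.7]
eef_rot: [1.0, 0.01, -0.001, 0.001]
ft_force: [-6.6, -4.8, 8.1]
finger_gap: 20.7
```

```bash
python3 q.py
```

```text
15.35 [494.58930126 109.21116758 131.74637368] tcp r 151.89264861077925 ang 181.88218759625775 lever~ 1.0562350825495663 tool yaw lever 1.0696013440161878 gap 20.71113486371636 [-6.61694308 -4.76411055  8.13766062] tilt [-0.0016 -0.0027 -1.    ]
F rad,tan(ccw) 6.769847726812468 4.544210258547674
```

Call:
servo_tool([
  [0,0,0.06,-0.0001,-0.009,0,0.015],
  [0,0,0.06,-0.0001,-0.009,0,0.015],
  [0,0,0.06,-0.0001,-0.009,0,0.015],
  [0,0,0.06,0.0001,-0.009,0,0.015],
  [0,0,0.01,0,-0.0015,0,0.015],
])

```text
t: 15.85
position: [497.7, 147.2, 131.8]
eef_rot: [0.993, -0.114, -0.0, 0.001]
ft_force: [-5.5, -3.0, 7.9]
finger_gap: 20.7
```

Call:
servo_tool([
  [0,0,0,0,0,0,0.015],
  [0,0,0,0,0,0,0.015],
  [0,0,0,0,0,0,0.015],
  [0,0,0,0,0,0,0.015],
])

```text
t: 16.25
position: [497.6, 146.7, 131.8]
eef_rot: [0.993, -0.114, -0.0, 0.001]
ft_force: [-4.6, -2.1, 7.2]
finger_gap: 20.8
```

```bash
python3 q.py
python3 - <<'E'
from h import *
st=sensors.sense()
for n in ('wrist','top','scene'):
    im=cams.read_camera(n)
    if n=='top': im=cv2.resize(im[80:240,220:420],None,fx=3.7,fy=3.7,interpolation=cv2.INTER_CUBIC)
    if n=='scene': im=cv2.resize(im[150:290,270:450],None,fx=4.2,fy=4.2,interpolation=cv2.INTER_CUBIC)
    cv2.imwrite(f'pics/{n}13.png',im[:,:,::-1])
E
```

```text
16.25 [497.64355907 146.74099025 131.76078631] tcp r 152.27407777822 ang 167.66072202544964 lever~ 1.3044464812191825 tool yaw lever 1.3177507404266333 gap 20.799783143201267 [-4.55625011 -2.07802076  7.23534343] tilt [-5.0e-04 -1.1e-03 -1.0e+00]
F rad,tan(ccw) 4.006924265220573 3.003688279440026
```

View pics/wrist13.png

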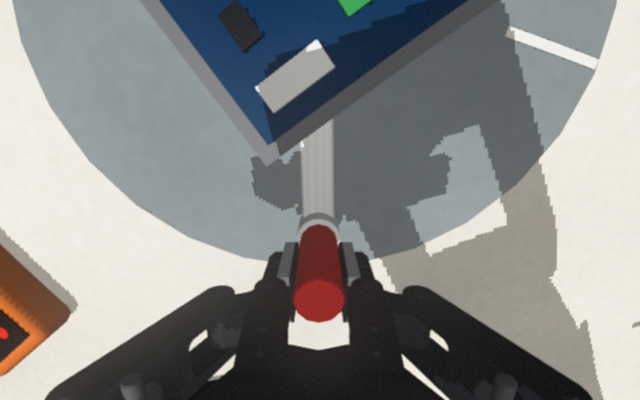

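View pics/top13.png

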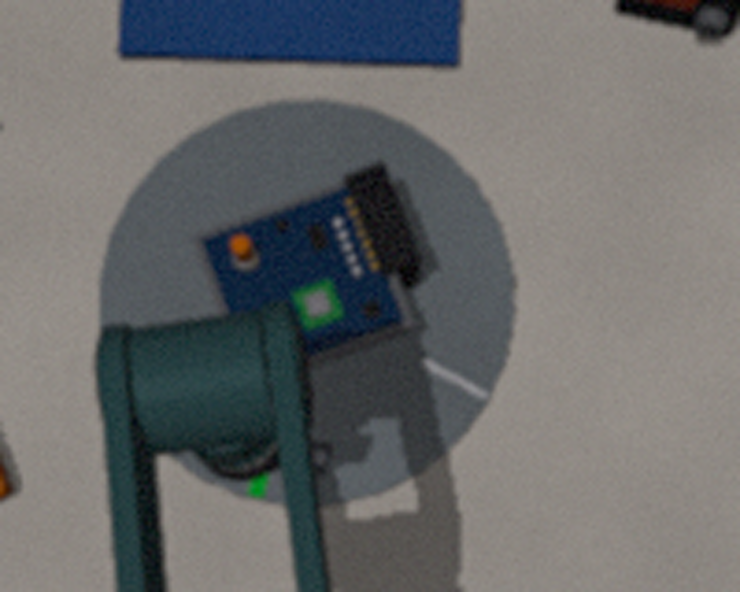

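View pics/scene13.png

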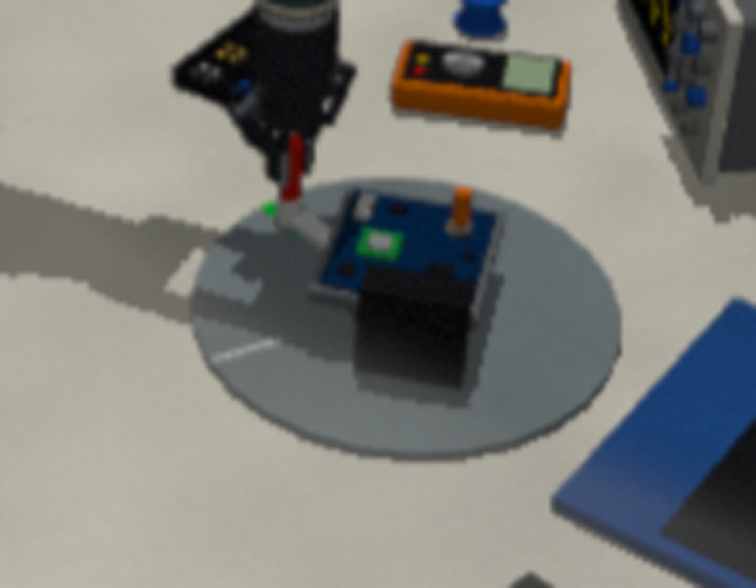

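Run:
```python
from h import *
st=sensors.sense(); print(st['t'])
a=onz('wrist',(508,32),10,st);b=onz('wrist',(597,65),10,st)
l=np.degrees(np.arctan2(*(b-a)[1::-1]))%360
print(a,b,'rest line',l)
c=onz('wrist',(318,125),35,st);d=onz('wrist',(318,205),35,st)
k=np.degrees(np.arctan2(*(d-c)[1::-1]))%360
print('lever dir',k,'angle',np.radians(l-k))
P=np.array([646.4,114.2]);print(np.degrees(np.arctan2(*((a+b)[:2]/2-P)[::-1]))%360, np.linalg.norm(a[:2]-P),np.linalg.norm(b[:2]-P))
```

```text
16.4
[591.30660136   8.20270755  10.        ] [561.64308956 -48.86559504  10.        ] rest line 242.53505707089496
lever dir 166.91011731017673 angle 1.319904195446906
242.53602764297383 119.46007107303339 183.77737116261915
```

Lever measured at 1.30 to 1.32 rad by three checks, steady, with the pin in and upright. Handing in.

Run:
```python
from rig import sensors, order
s=sensors.sense();print(s['t'],abs(s['qd']).max(),s['finger_gap'],s['ft_force'])
print(order.hand_in())
```

```text
16.4 0.002429688644854582 20.57453305419101 [-4.80291345 -0.972906    7.56264123]
the job is handed in; nothing more can be done
None
```

I pushed the orange pin all the way into the gold-ringed hole and let go of it. I then gripped the red knob, turned the lever clockwise to the green bar, and handed the job in at 16.4 s while still holding it.

- **Pin:** its shoulder met the board at the predicted height (tool at 146.6 mm, about 7 N push). The pictures after release and at the end show it upright in the board and clear of the gripper.
- **Lever:** the tool's position on the arc gave 1.304 rad, the tool's turn 1.318 rad, and the picture against the white rest line 1.320 rad. The target is 1.30. The lever was still, the gripper was closed on the knob (gap about 20.6 mm), and the wrist force was about 9 N.
- **What disagreed:** an early estimate of the fixture's centre from its disc outline was about 5 mm off, so I used the centre worked out from the hole and the knob instead. The wrist camera also read about 1 to 1.5 mm off, which I cancelled by measuring the pin relative to the hole.
- **Not measured:** I did not measure the carrier's lift directly; it follows from the lever angle. The spare pin was last seen in its hole after I lifted the orange one, and nothing suggested the other bench items had moved, but I did not check each of them at the end.

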